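Line up a slipped clamp plate with a tapered pin

ROBOT

A 7-joint arm with a two-finger parallel gripper is mounted at the origin on the work surface. World frame = base frame: x ahead of the robot, y to its left, z up, the work surface at z = 0. Lengths are in mm, angles in rad, forces in N, time in s.
With the tool pointing down it reaches from about 425 to 825 mm from the base axis. Payload 3.6 kg.
Tool frame: the origin (TCP) lies at the very end of the fingers, on their centre line; the grasp point (between the pads) lies env.grip_depth behind it (env.grip_depth is the distance from the TCP to the grasp point, in mm); z points along the fingers, x is the direction in which the jaws open and shut, and the axes are right-handed (so a half turn about z gives the same grasp; the last joint's range is limited). The gripper opens to 93 mm and grips with 3 to 60 N. Pads are 15 mm wide; open, the fingers measure 128 mm over their backs; the gripper's body (75 mm by 188 mm) begins 65 mm behind the grasp point.
Start: joints at [1.298, 0.615, -0.013, 1.423, 0.008, 1.103, -0.04], TCP at [158.81, -630.271, 218.64] pointing down, gripper open.
Joint ranges: [-3.12, 3.12], [-0.3, 2.06], [-1.34, 1.32], [0.26, 2.42], [-1.36, 4.5], [0.01, 1.98], [-2.84, 2.84]. Speed limits (rad/s): [2.79, 2.79, 3.14, 3.14, 3.14, 3.14, 3.14].

INTERFACE

Orientations are given as a rotation vector (axis times angle).
In Python, from bench import env gives the robot as it stands. The module is installed in compiled form; this text tells all that it offers.
- The arm moves only by the tool move_arm, never from a script. Its arguments are lists of equal length, an entry for each row: "fingers": the finger opening in mm, from 0 to 93; "offset": the shift along the tool's x, y, z in mm, a list of three; "spin": the turn about the tool's z in degrees. A call has 1 to 20 rows; each row shifts and turns the commanded pose from where the row before left it, along the tool's axes as they then stand; what a row does not reach is not made up. A row lasts 1/10 s, in which the tool goes at most 50 mm and 8.59 degrees, less where a joint would pass 70% of its speed; a pose out of reach is approached as far as the arm can. A call with a gripper value outside its range is refused whole. The fingers move at their own pace and stop on an object; the grip force is fixed at half the most. Time passes only in rows, so rows that do not move let the fingers close. It gives the time, the measured TCP pose, the force and the opening at its end, in the units of the state.
- env.sense(): the state, without advancing time (a new reading comes with each control period).
- env.get_image(name): name is "scene" or "top" or "wrist"; returns the picture (384x512x3 uint8, red, green, blue); there is no depth.
- env.calibration(name): a dict with "fov_y" (degrees; the focal length in pixels is half the picture's height over the tangent of half this angle, whatever the lens; pixels are square), "cx", "cy" (the principal point, pixels), "R" (3x3) and "t" (3): a world point X has camera coordinates R X + t. Camera axes: x right, y down, z forward; pixel columns grow to the right and rows downward; lengths in mm; the calibration is good to about 2 mm. A picture is of the moment at which its call begins: read the wrist's pose just before it. calibration takes no time and is no camera call; for the wrist camera it gives the pose at the moment of the call.
- env.close_job(): hands the job in, once; it reports no verdict.
Trained networks look in the newest picture that a camera, given by its name, has taken for a name from the list of things; names that differ only in an ending like _2 or _b are one class to them, and where a whole thing is asked for, a point or a joint stands for the part that bears it (a point fixed in the world has none). Each returns a list of dicts, best first, with "p" (0 to 1); they miss things now and then, are a little off and sometimes report something else, mostly with a low value. They report only what shows in the picture. A call takes as long as a camera call. They do not tell look-alikes from the thing itself.
- env.look_for(camera, target): "position" ([column, row] in pixels, amid what is visible of it).
- env.mark_of(camera, target): "position" ([column, row] in pixels: a listed point, or the origin of a listed thing).
The state is a dict: "time": time; "qpos": joint angles; "joint_vel": joint speeds; "joint_efforts": joint torques, N m; "eef_pos": TCP position; "tcp_rot": TCP orientation; "wrist_force": force on the tool from outside, world axes, zero at the start; "torque": the same for the moment, N m; "gripper_width": finger opening in mm.
Only numpy, scipy, OpenCV 4.12 (cv2) and the standard library are available. Lean on these libraries where they do the work, as an engineer would, in place of code of your own. Each camera call takes 0.05 s, during which the arm holds its last target.

TASK

The aluminium plate on the green fixture has slipped sideways, so its hole no longer lines up with the hole in the fixture beneath it. Take the orange-handled tapered pin from the plywood stand and press it straight down through both holes until its collar sits flat on the plate and the holes are pulled into line, then let go and leave it there. Leave the blue-handled straight pin where it is in the stand.

Things in the scene. Friction and masses are not known exactly. Their poses are not given: they have to be found in the camera images.
- taper_pin_grip (a point): Centre of the tapered pin's orange handle (30 mm diameter, 50 mm tall). Loose, 0.2 kg, tip down, z axis up. Below the handle: white collar 60 mm diameter, 6 mm thick (underside 31 mm below this point), shank 42 mm diameter for 24 mm, then a 48 mm cone to a blunt 10 mm tip, 103 mm below this point. It hangs by its collar in a 50 mm hole of the 80 mm high plywood stand and lifts straight out.
- straight_pin_grip (a point): Centre of the blue handle of the straight pin, a bystander: same handle (its top 136 mm above the table) and collar, but a flat-ended 42 mm cylinder below. It hangs in the other hole of the stand (120 x 260 mm), 130 mm from the tapered pin; either pin may be in either hole.
- base_hole (a point): Centre of the fixed green fixture's hole at its slab's top face, 70 mm above the table; z up. 48 mm diameter, through the 20 mm slab into a 50 mm high free space. The slab is 170 mm along this point's x, 150 mm along y, at any yaw. Dark guides along x, 51 to 69 mm either side of the hole, rise 18 mm above the slab (screw heads 22 mm).
- plate_hole (a point): Centre of the aluminium plate's 48 mm hole at its top face, 82 mm above the table. Plate 130 x 110 x 12 mm, slides only along base_hole's x, 5 N friction, stays where left; starts 10.5 to 14 mm off towards +x. The pin pressed down over base_hole's centre pushes it back with its cone (about 5 to 20 N down, more than the pin's weight). Pin fully home: its handle centre is 31 mm above here.
There are look-alikes about, which are no part of the job. There is more than one size of the part that bears base_hole; the job needs the larger.

How it is judged:
By the outcome, as a careful person would: the job done as asked, in the order asked, and still so for the second after the job is handed in, with the robot touching nothing.
It also fails if it takes over 40 s, if anything falls off the work surface, if the arm or the gripper's body presses on something with over 40 N, if the wrist force passes 120 N, or if a joint passes its speed limit or range.

## Working session

There is one attempt and no reset: what is moved stays moved. The work goes in short steps, Python scripts to look and compute and a tool call to move; the robot and the scene stay as the last step left them, time stands still between calls to the robot, and variables do not carry over. Pictures are saved under pics/ and viewed, and the job is handed in when it is done.

Besides the shell and the picture viewer there is one more tool, called in YAML: its name, and indented under it one key for each argument. move_arm: Moves the arm, as the interface text tells. Its arguments: {"type":"object","properties":{"fingers":{"type":"array","items":{"type":"number"}},"offset":{"type":"array","items":{"type":"array","items":{"type":"number"}}},"spin":{"type":"array","items":{"type":"number"}}},"required":["fingers","offset","spin"]}

```bash
mkdir -p pics; ls
cat > h.py <<'E'
import numpy as np, cv2
from bench import env
def save(n,f,crop=None,s=1):
    im=env.get_image(n)[:,:,::-1]
    if crop: im=im[crop[1]:crop[3],crop[0]:crop[2]]
    if s!=1: im=cv2.resize(im,None,fx=s,fy=s,interpolation=cv2.INTER_CUBIC)
    cv2.imwrite('pics/'+f,im)
def ray(n,px,cal=None):
    c=cal or env.calibration(n); f=192/np.tan(np.radians(c['fov_y'])/2)
    d=np.array([(px[0]-c['cx'])/f,(px[1]-c['cy'])/f,1.]); R=np.array(c['R']);t=np.array(c['t'])
    return -R.T@t, R.T@d
def atz(n,px,z,cal=None):
    o,d=ray(n,px,cal); return o+d*(z-o[2])/d[2]
def proj(n,X,cal=None):
    c=cal or env.calibration(n); f=192/np.tan(np.radians(c['fov_y'])/2)
    q=np.array(c['R'])@np.array(X)+np.array(c['t']); return q[:2]/q[2]*f+[c['cx'],c['cy']]
E
python3 - <<'E'
from h import *
for n in('scene','top','wrist'):
    save(n,n+'0.png')
    c=env.calibration(n); print(n,c['fov_y'],(-np.array(c['R']).T@np.array(c['t'])).round())
Z=dict(taper_pin_grip=111,straight_pin_grip=111,base_hole=70,plate_hole=82)
for n in('scene','top'):
  for t in Z:
    for d in env.mark_of(n,t)[:5]: print(n,t,np.round(d['position'],1),round(d['p'],2),atz(n,d['position'],Z[t]).round(1))
s=env.sense(); print(s['time'],s['tcp_rot'],env.grip_depth,s['wrist_force'])
E
```

```text
pics
scene 42.49735449592781 [1049. -697.  890.]
top 57.60857764091787 [410.  25. 800.]
wrist 65.69912923985376 [ 223. -616.  384.]
scene taper_pin_grip [253.6 222.6] 0.84 [519.1 -97.8 111. ]
scene base_hole [277.7 126. ] 0.69 [276.3 295.7  70. ]
scene base_hole [327.7 168.1] 0.66 [508.2 220.1  70. ]
scene plate_hole [329.6 165.2] 0.78 [512.9 220.3  82. ]
scene plate_hole [278.5 129.5] 0.71 [301.1 268.1  82. ]
top taper_pin_grip [309.5 155.3] 0.58 [515.2 -92.7 111. ]
top straight_pin_grip [365.5 183.6] 0.86 [ 459.7 -204.7  111. ]
top base_hole [154.5 160.9] 0.85 [506. 225.  70.]
top base_hole [118.9 271.6] 0.69 [276.6 293.3  70. ]
top plate_hole [116.7 271.6] 0.68 [278.7 293.3  82. ]
top plate_hole [153.9 152.7] 0.55 [521.4 223.2  82. ]
0.55 [-2.47797952e+00  1.93107299e+00  1.09318569e-06] 18.8 [-0.37812024  0.49755613 -0.03988373]
```

View pics/scene0.png

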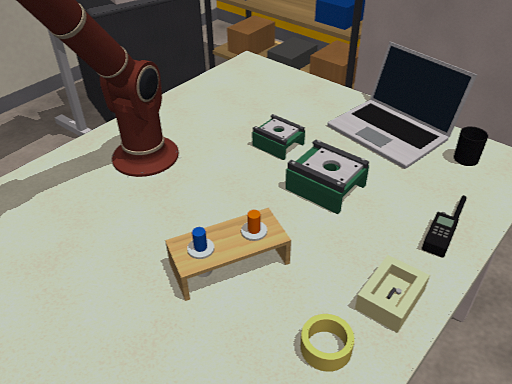

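View pics/top0.png

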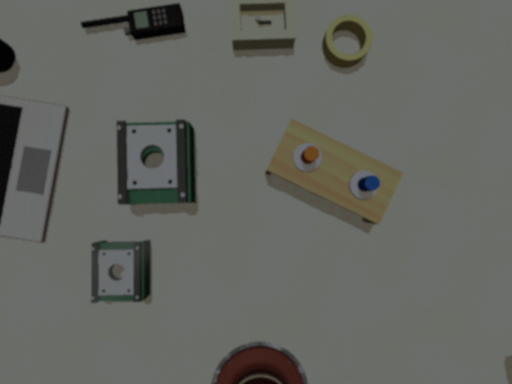

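Run:
```python
import cv2
a=cv2.imread('pics/scene0.png')
cv2.imwrite('pics/c1.png',cv2.resize(a[80:280,200:400],None,fx=3,fy=3,interpolation=2))
a=cv2.imread('pics/top0.png')
cv2.imwrite('pics/c2.png',cv2.resize(a[90:330,60:260],None,fx=2.5,fy=2.5,interpolation=2))
```

```text
(no output)
```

View pics/c1.png

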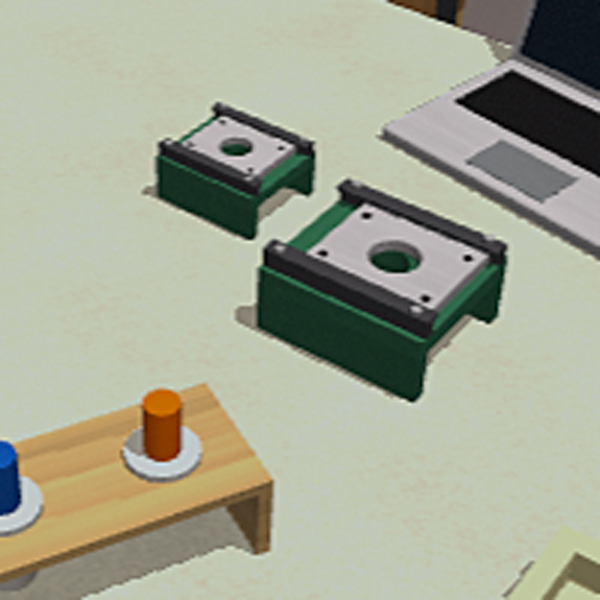

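View pics/c2.png

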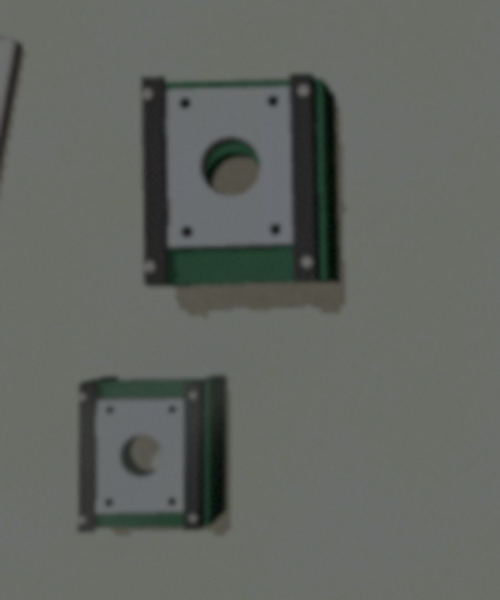

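Candidates:
- **Orange pin:** the only one, at scene (254,222) / top (310,155). The blue one at (200,240) / (370,183) is to be left alone.
- **Fixtures:** the large one at scene (331,166) / top (153,157), and a small look-alike at scene (279,128) / top (117,271). I choose the large one.

The crop confirms an orange handle on a white collar. The large plate is shifted towards world +x. First I turn the jaws to world x, then go over the pin.

move_arm:
  fingers: [93, 93, 93, 93, 93, 93, 93, 93, 93]
  offset:
    - [0, 0, -5]
    - [0, 0, -5]
    - [0, 0, -5]
    - [0, 0, -5]
    - [0, 0, -5]
    - [0, 0, -5]
    - [0, 0, 0]
    - [0, 0, 0]
    - [0, 0, 0]
  spin: [-8.43, -8.43, -8.43, -8.43, -8.43, -8.43, -8.43, -8.43, -8.43]

```text
time: 1.45
eef_pos: [158.6, -630.3, 248.8]
tcp_rot: [3.141, 0.009, -0.0]
wrist_force: [-0.7, -0.4, -0.9]
gripper_width: 92.8
```

Run:
```python
from h import *
s=env.sense(); print(s['time'],s['eef_pos'],s['tcp_rot'],s['qpos'])
```

```text
1.45 [ 158.63702067 -630.3224923   248.7653375 ] [ 3.14139270e+00  9.44750156e-03 -2.28839909e-04] [ 1.49063766  0.61322939 -0.36112197  1.37192135  0.22052874  1.19576061
  1.11517214]
```

move_arm:
  fingers: [93, 93, 93, 93, 93, 93, 93, 93, 93, 93, 93, 93, 93, 93, 93, 93]
  offset:
    - [24, -32, 0]
    - [24, -32, 0]
    - [24, -32, 0]
    - [24, -32, 0]
    - [24, -32, 0]
    - [24, -32, 0]
    - [24, -32, 0]
    - [24, -32, 0]
    - [24, -32, 0]
    - [24, -32, 0]
    - [24, -32, 0]
    - [24, -32, 0]
    - [24, -32, 0]
    - [24, -32, 0]
    - [20, -32, 0]
    - [0, 0, 0]
  spin: [0, 0, 0, 0, 0, 0, 0, 0, 0, 0, 0, 0, 0, 0, 0, 0]

```text
time: 3.05
eef_pos: [517.6, -143.2, 249.3]
tcp_rot: [-3.137, -0.017, -0.005]
wrist_force: [-0.7, 0.6, -0.3]
gripper_width: 92.9
```

```bash
cat > look.py <<'E'
from h import *
import sys
Z=dict(taper_pin_grip=111,straight_pin_grip=111,base_hole=70,plate_hole=82)
s=env.sense(); print(s['time'],np.round(s['eef_pos'],1),np.round(s['tcp_rot'],3),np.round(s['qpos'],2))
c=env.calibration('wrist'); save('wrist',sys.argv[1])
for t in sys.argv[2:]:
    for d in env.mark_of('wrist',t)[:3]: print(t,np.round(d['position'],1),round(d['p'],2),atz('wrist',d['position'],Z[t],c).round(1))
import json; json.dump({k:np.array(v).tolist() for k,v in c.items()},open('pics/'+sys.argv[1]+'.json','w'))
E
python3 look.py w1.png taper_pin_grip
```

```text
3.05 [ 517.6 -143.2  249.3] [-3.137 -0.017 -0.005] [ 0.55  0.44 -0.48  1.7   0.22  1.05  0.02]
taper_pin_grip [249.2 139.1] 0.87 [512.9 -97.2 111. ]
```

View pics/w1.png

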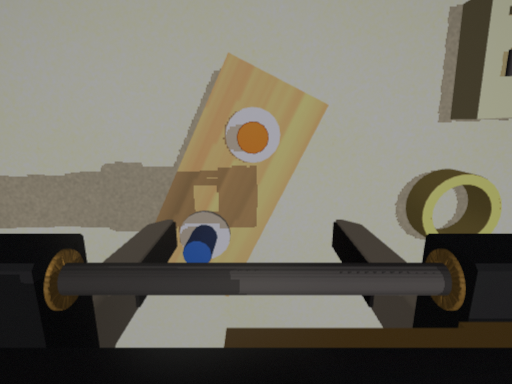

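The wrist view shows the orange handle at (253,138) within its white collar at (253,135), with the blue pin at (203,240). I'll fit both circles to refine the position.

Run:
```python
import json,cv2
from h import *
a=cv2.imread('pics/w1.png');c=json.load(open('pics/w1.png.json'))
h=cv2.cvtColor(a,cv2.COLOR_BGR2HSV)
m=((h[...,0]<18)&(h[...,1]>210)&(h[...,2]>60)).astype(np.uint8); m[:90]=0;m[180:]=0;m[:,:220]=0;m[:,285:]=0
def fit(m):
    cs,_=cv2.findContours(m,0,1); k=max(cs,key=cv2.contourArea); return cv2.fitEllipse(cv2.convexHull(k))
e=fit(m);print(e,atz('wrist',e[0],136,c),atz('wrist',e[0],130,c))
w=((h[...,1]<75)&(h[...,2]>90)).astype(np.uint8)|m
w[:95]=0;w[175:]=0;w[:,:215]=0;w[:,290:]=0
k=fit(w);print(k,atz('wrist',k[0],86,c))
cv2.ellipse(a,e,(0,255,0),1);cv2.ellipse(a,k,(255,0,255),1)
cv2.imwrite('pics/e1.png',cv2.resize(a[80:200,190:320],None,fx=4,fy=4))
```

```text
Traceback (most recent call last):
ValueError: max() iterable argument is empty
```

move_arm:
  fingers: [93, 93, 93, 93, 93, 93, 93, 93, 93]
  offset:
    - [0, -38, 0]
    - [0, -38, 0]
    - [0, -38, 0]
    - [0, -38, 0]
    - [0, -38, 0]
    - [0, -38, 0]
    - [0, -38, 0]
    - [0, -14, 0]
    - [0, 0, 0]
  spin: [0, 0, 0, 0, 0, 0, 0, 0, 0]

```text
time: 4.05
eef_pos: [514.5, 130.2, 248.8]
tcp_rot: [3.142, 0.003, 0.0]
wrist_force: [0.4, -0.3, -0.6]
gripper_width: 92.6
```

```bash
python3 look.py w2.png base_hole plate_hole
```

```text
4.05 [514.5 130.2 248.8] [3.142e+00 3.000e-03 0.000e+00] [ 0.06  0.44 -0.52  1.71  0.24  1.05 -0.53]
base_hole [243.5  90.8] 0.97 [502.9 225.6  70. ]
base_hole [36.5 21. ] 0.79 [287.1 294.4  70. ]
plate_hole [30.5 18.8] 0.77 [289.3 293.   82. ]
```

View pics/w2.png

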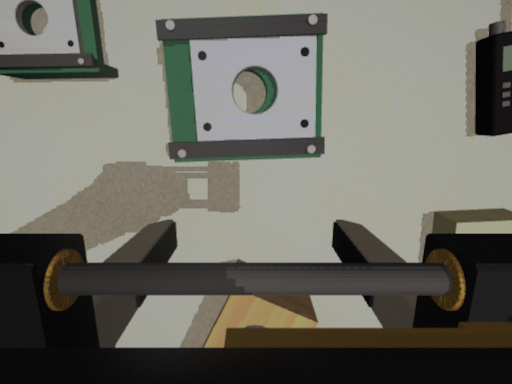

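Run:
```python
import json,cv2
from h import *
a=cv2.imread('pics/w2.png')
cv2.imwrite('pics/z2.png',cv2.resize(a[8:168,150:335],None,fx=3.7,fy=3.7,interpolation=2))
a=cv2.imread('pics/w1.png')
h=cv2.cvtColor(a,cv2.COLOR_BGR2HSV)
print(a[138,253],h[138,253],a[112,253],h[115,253],h[115,290],h[138,235])
```

```text
[ 38 102 161] [ 16 195 161] [170 162 163] [120  11 169] [ 19 112 162] [ 16  41 142]
```

View pics/z2.png

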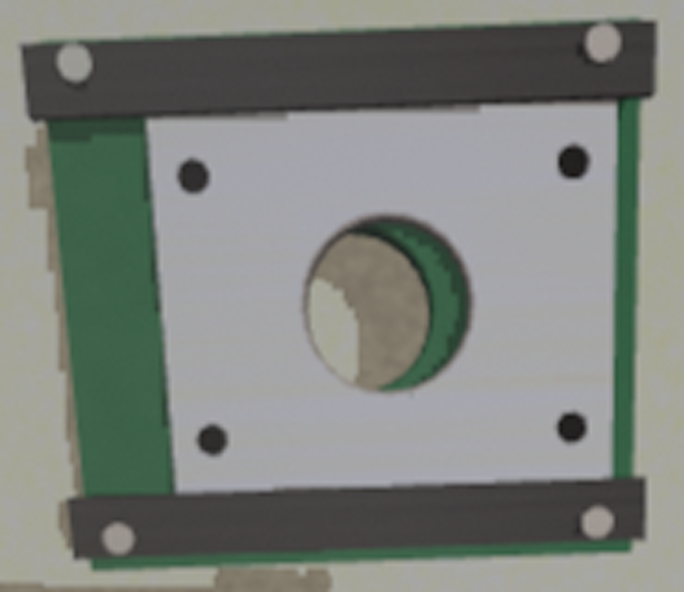

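```bash
cat > fit2.py <<'E'
import json,cv2
from h import *
from scipy.optimize import least_squares
c=json.load(open('pics/w2.png.json'))
P=lambda u:[(u[0]+.5)/3.7-.5+150,(u[1]+.5)/3.7-.5+8]
A=lambda u,z:atz('wrist',P(u),z,c)[:2]
# (pt,z,axis,value,plate?)
o=[]
for u in[(22,46),(655,22)]: o+=[(A(u,88),1,69,0)]
for u in[(75,558),(644,539)]: o+=[(A(u,88),1,-69,0)]
for u in[(22,46),(75,558)]: o+=[(A(u,88),0,-85,0)]
for u in[(655,22),(644,539)]: o+=[(A(u,88),0,85,0)]
for u in[(50,125),(85,490)]: o+=[(A(u,70),0,-85,0)]
for u in[(639,100),(632,478)]: o+=[(A(u,70),0,85,0)]
for u in[(147,118),(175,492)]: o+=[(A(u,82),0,-65,1)]
for u in[(617,100),(612,478)]: o+=[(A(u,82),0,65,1)]
for u in[(304,305)]: o+=[(A(u,82),0,-24,1)]
for u in[(471,302)]: o+=[(A(u,82),0,24,1)]
for u in[(387,215)]: o+=[(A(u,82),1,24,0)]
for u in[(387,391)]: o+=[(A(u,82),1,-24,0)]
def r(p):
    x,y,t,d=p; R=np.array([[np.cos(t),np.sin(t)],[-np.sin(t),np.cos(t)]])
    return [ (R@(q-[x,y]))[k]-v-(d if (pl and k==0) else 0) for q,k,v,pl in o]
s=least_squares(r,[505,222,0,12],loss='soft_l1')
print(s.x.round(2),np.degrees(s.x[2]).round(2)); print(np.round(r(s.x),1))
print('cam',(-np.array(c['R']).T@np.array(c['t'])).round(1)); print(np.array(c['R']).round(3))
c1=json.load(open('pics/w1.png.json'))
a=cv2.imread('pics/w1.png');h=cv2.cvtColor(a,cv2.COLOR_BGR2HSV).astype(int)
m=((h[...,0]<19)&(h[...,1]>165)&(h[...,2]>50)).astype(np.uint8); m[:100]=0;m[170:]=0;m[:,:225]=0;m[:,282:]=0
w=((h[...,1]<75)&(h[...,2]>75)).astype(np.uint8)
w[:95]=0;w[170:]=0;w[:,:215]=0;w[:,287:]=0
for m_,z in((m,136),(w,86)):
    cs,_=cv2.findContours(m_,0,1); k=max(cs,key=cv2.contourArea); e=cv2.fitEllipse(cv2.convexHull(k)); print(np.round(e[0],1),np.round(e[1],1),atz('wrist',e[0],z,c1).round(1))
    cv2.ellipse(a,e,(0,255,0),1)
cv2.imwrite('pics/e1.png',cv2.resize(a[80:200,190:320],None,fx=4,fy=4))
E
python3 fit2.py
```

```text
[5.0406e+02 2.2481e+02 4.0000e-02 1.0840e+01] 2.04
[-0.4 -0.3  0.3  0.1  0.2  0.4 -0.5 -0.4  0.8  0.5 -0.5 -0.4  0.1 -0.3
  0.   0.2 -0.  -0.   0.1  0.2]
cam [514.2 194.7 415.1]
[[ 1.     0.002  0.002]
 [ 0.001 -0.971  0.239]
 [ 0.002 -0.239 -0.971]]
[252.1 137.1] [30.1 30.8] [515.8 -94.  136. ]
[252.5 134.3] [55.3 56.5] [516.1 -93.5  86. ]
```

View pics/e1.png

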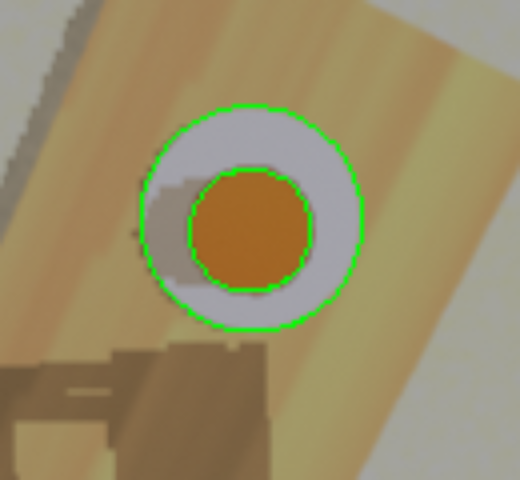

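The orange pin is at (516.0, -93.7); the collar and handle fits agree to 0.5 mm. The base hole is at (504.1, 224.8), yaw 2.0°, with the plate 10.8 mm towards +x. Residuals are under 0.8 mm, and sizes and offset match the description. Next I go to the pin.

move_arm:
  fingers: [93, 93, 93, 93, 93, 93, 93, 93, 93]
  offset:
    - [1.5, 30, 0]
    - [0, 34, 0]
    - [0, 34, 0]
    - [0, 34, 0]
    - [0, 34, 0]
    - [0, 34, 0]
    - [0, 24, 20]
    - [0, 0, 30]
    - [0, 0, 0]
  spin: [0, 0, 0, 0, 0, 0, 0, 0, 0]

```text
time: 5.1
eef_pos: [512.5, -98.1, 195.4]
tcp_rot: [3.141, -0.01, -0.014]
wrist_force: [-0.5, -0.0, -0.5]
gripper_width: 93.0
```

move_arm:
  fingers: [93, 93]
  offset:
    - [0, 0, 0]
    - [0, 0, 0]
  spin: [0, 0]

```text
time: 5.3
eef_pos: [517.0, -94.2, 200.1]
tcp_rot: [3.141, 0.0, 0.004]
wrist_force: [-0.0, 0.1, -0.1]
gripper_width: 92.9
```

```bash
python3 look.py w3.png taper_pin_grip; python3 -c "
from h import *
save('scene','s3.png',(180,120,360,300),3)"
```

```text
5.3 [517.  -94.2 200.1] [3.141 0.    0.004] [ 0.45  0.48 -0.47  1.8   0.26  0.92 -0.13]
taper_pin_grip [251.6 195.7] 0.81 [515.2 -95.2 111. ]
```

View pics/w3.png

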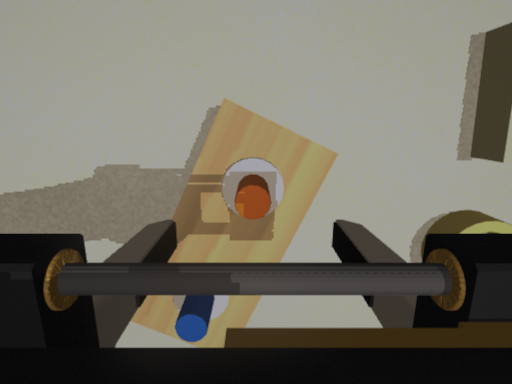

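The pin sits between the fingers at (252,196), so I'll descend 107.5 mm and close.

move_arm:
  fingers: [93, 93, 93, 93, 93, 93, 0, 0, 0, 0, 0, 0, 0, 0]
  offset:
    - [-1, -0.5, 25]
    - [0, 0, 25]
    - [0, 0, 25]
    - [0, 0, 20]
    - [0, 0, 12]
    - [0, 0, 0]
    - [0, 0, 0]
    - [0, 0, 0]
    - [0, 0, 0]
    - [0, 0, 0]
    - [0, 0, 0]
    - [0, 0, 0]
    - [0, 0, 0]
    - [0, 0, 0]
  spin: [0, 0, 0, 0, 0, 0, 0, 0, 0, 0, 0, 0, 0, 0]

```text
time: 6.85
eef_pos: [515.2, -93.7, 91.7]
tcp_rot: [-3.142, -0.0, -0.0]
wrist_force: [-0.0, -0.8, 0.1]
gripper_width: 33.4
```

move_arm:
  fingers: [0, 0, 0, 0, 0, 0, 0, 0]
  offset:
    - [0, 0, -10]
    - [0, 0, -20]
    - [0, 0, -25]
    - [0, 0, -25]
    - [0, 0, -25]
    - [0, 0, -25]
    - [0, 0, -15]
    - [0, 0, 0]
  spin: [0, 0, 0, 0, 0, 0, 0, 0]

```text
time: 7.65
eef_pos: [516.4, -93.5, 239.1]
tcp_rot: [3.141, 0.0, 0.008]
wrist_force: [0.4, 0.6, -1.1]
gripper_width: 29.4
```

```bash
python3 look.py w4.png taper_pin_grip; python3 -c "
from h import *
save('scene','s4.png',(160,120,360,300),3)"
```

```text
7.65 [516.4 -93.5 239.1] [3.141 0.    0.008] [ 0.47  0.43 -0.49  1.75  0.23  1.01 -0.1 ]
taper_pin_grip [253.5 244.4] 0.57 [ 516.5 -158.2  111. ]
```

View pics/s4.png

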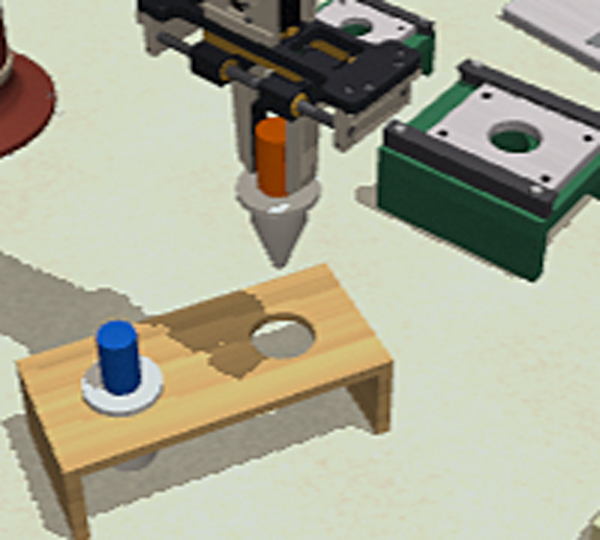

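View pics/w4.png

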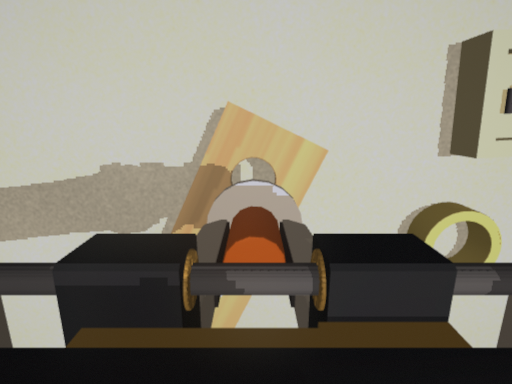

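Run:
```python
from h import *
import json
T=np.array([516.4,-93.5,239.1])
print('tip',(proj('scene',T+[0,0,18.8-103])-[160,120])*3)
g=T+[0,0,18.8]
c=json.load(open('pics/w4.png.json'))
th=np.linspace(0,2*np.pi,80)
a=cv2.imread('pics/w4.png'); b=cv2.resize(cv2.imread('pics/s4.png'),None,fx=1,fy=1)
for r,z in((30,-25),(30,-31),(15,25),(5,-103)):
  X=[g+[r*np.cos(t),r*np.sin(t),z] for t in th]
  for x in X:
    u=proj('wrist',x,c)
    if 0<u[0]<511 and 0<u[1]<383: a[int(round(u[1])),int(round(u[0]))]=(0,255,0)
    u=(proj('scene',x)-[160,120]+.5)*3
    cv2.circle(b,(int(u[0]),int(u[1])),1,(0,255,0),-1)
cv2.imwrite('pics/o4.png',np.hstack([cv2.resize(a[150:330,170:340],None,fx=2.3,fy=2.3,interpolation=2)[:400], b[0:400,200:400]]))
```

```text
tip [280.81878704 260.18845616]
```

View pics/o4.png

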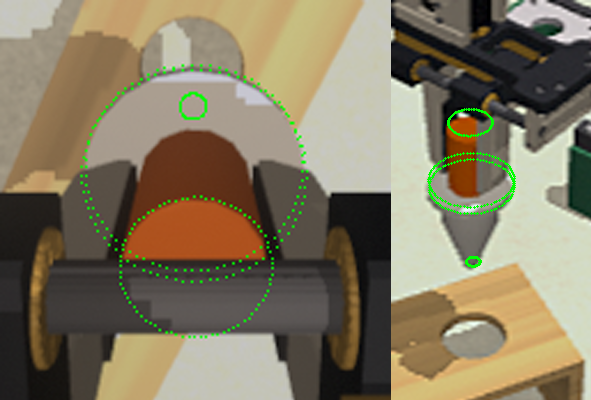

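The pin is held upright (opening 29.4 mm), with tip at z≈152. The hole in the stand is empty and the blue pin undisturbed. Now I carry it over the base hole.

move_arm:
  fingers: [0, 0, 0, 0, 0, 0, 0, 0, 0, 0, 0, 0, 0, 0]
  offset:
    - [-1, -20, 0]
    - [-1, -28, 0]
    - [-1, -28, 0]
    - [-1, -28, 0]
    - [-1, -28, 0]
    - [-1, -28, 0]
    - [-1, -28, 0]
    - [-1, -28, 0]
    - [-1, -28, 0]
    - [-1, -28, 0]
    - [-1, -26, 0]
    - [-1, -20, 0]
    - [0, 0, 0]
    - [0, 0, 0]
  spin: [0, 0, 0, 0, 0, 0, 0, 0, 0, 0, -1, -1, 0, 0]

```text
time: 9.2
eef_pos: [502.2, 223.3, 235.4]
tcp_rot: [3.139, 0.055, -0.004]
wrist_force: [0.4, -0.3, -1.9]
gripper_width: 29.7
```

```bash
python3 look.py w5.png base_hole; python3 -c "
from h import *
save('scene','s5.png',(260,80,400,220),4)"
```

```text
9.2 [502.2 223.3 235.4] [ 3.139  0.055 -0.004] [-0.11  0.49 -0.53  1.68  0.27  1.05 -0.69]
base_hole [ 54.3 100.3] 0.97 [286. 300.  70.]
base_hole [255.5 176.8] 0.68 [503.5 224.6  70. ]
```

View pics/s5.png

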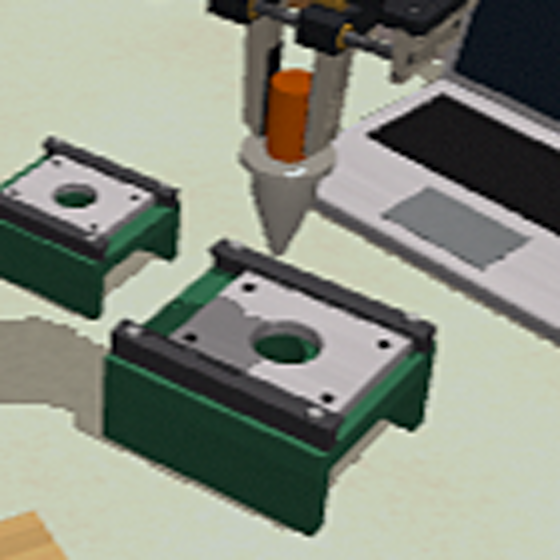

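View pics/w5.png

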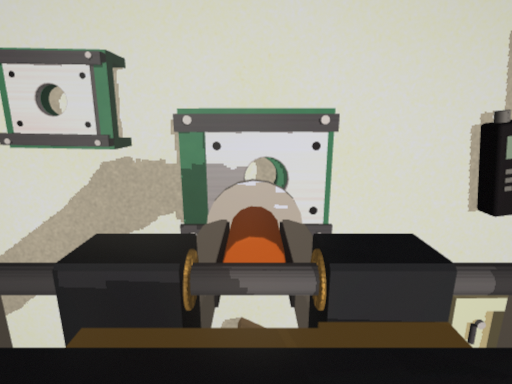

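Run:
```python
from h import *
from scipy.optimize import least_squares
import json
T=np.array([502.2,223.3,235.4]); g=T+[0,0,18.8]
b=cv2.imread('pics/s5.png'); th=np.linspace(0,2*np.pi,80)
S=lambda x:(proj('scene',x)-[260,80]+.5)*4
for r,z in((30,-25),(15,25),(5,-103)):
  for t in th:
    u=S(g+[r*np.cos(t),r*np.sin(t),z]); cv2.circle(b,(int(u[0]),int(u[1])),1,(0,255,0),-1)
t0=np.radians(2); R=np.array([[np.cos(t0),-np.sin(t0)],[np.sin(t0),np.cos(t0)]])
def loc(x,y,z): return np.r_[R@[x,y]+[504.1,224.8],z]
for t in th:
    u=S(loc(10.8+24*np.cos(t),24*np.sin(t),82)); cv2.circle(b,(int(u[0]),int(u[1])),1,(0,0,255),-1)
for x in np.linspace(-85,85,60):
  for y in(-69,69):
    u=S(loc(x,y,88)); cv2.circle(b,(int(u[0]),int(u[1])),1,(255,0,255),-1)
cv2.imwrite('pics/o5.png',b)
a=cv2.imread('pics/w5.png');c=json.load(open('pics/w5.png.json'))
W=lambda x:(proj('wrist',x,c)-[150,90]+.5)*3.5
a=cv2.resize(a[90:260,150:360],None,fx=3.5,fy=3.5,interpolation=2)
for t in th:
    u=W(loc(10.8+24*np.cos(t),24*np.sin(t),82)); cv2.circle(a,(int(u[0]),int(u[1])),1,(0,0,255),-1)
    u=W(g+[30*np.cos(t),30*np.sin(t),-25]); cv2.circle(a,(int(u[0]),int(u[1])),1,(0,255,0),-1)
for x in np.linspace(-85,85,60):
  for y in(-69,69):
    u=W(loc(x,y,88)); cv2.circle(a,(int(u[0]),int(u[1])),1,(255,0,255),-1)
cv2.imwrite('pics/o5w.png',a)
```

```text
(no output)
```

View pics/o5.png

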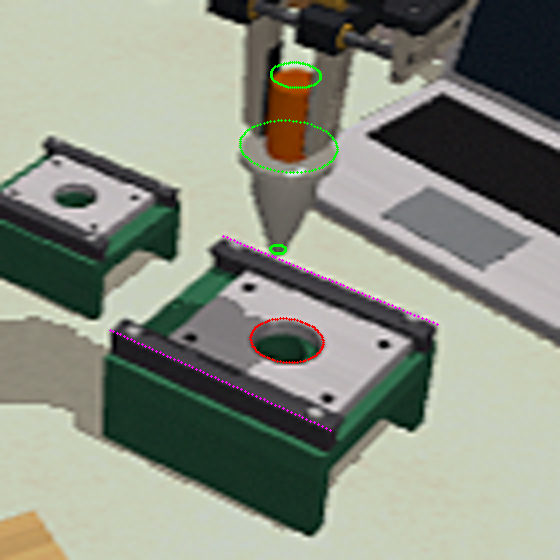

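View pics/o5w.png

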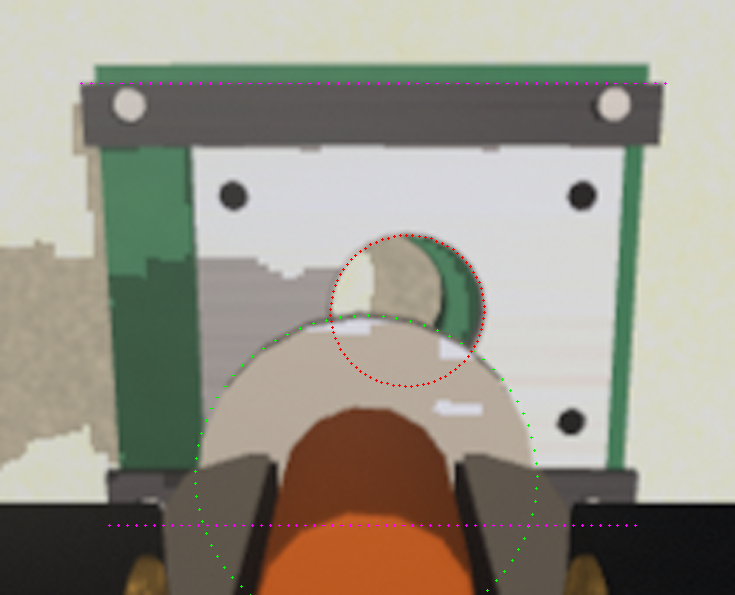

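move_arm:
  fingers: [0, 0]
  offset:
    - [0, 0, 20]
    - [0, 0, 0]
  spin: [0, 0]

```text
time: 9.55
eef_pos: [501.7, 221.6, 214.6]
tcp_rot: [3.138, 0.052, -0.007]
wrist_force: [-0.9, -0.5, -1.4]
gripper_width: 30.0
```

move_arm:
  fingers: [0]
  offset:
    - [0, 0, 0]
  spin: [0]

```text
time: 9.65
eef_pos: [502.9, 223.2, 216.6]
tcp_rot: [3.14, 0.053, -0.001]
wrist_force: [0.4, 0.3, -1.6]
gripper_width: 29.3
```

move_arm:
  fingers: [0, 0, 0, 0, 0, 0]
  offset:
    - [0.5, -1.3, 20]
    - [0, 0, 20]
    - [0, 0, 10]
    - [0, 0, 5]
    - [0, 0, 0]
    - [0, 0, 0]
  spin: [0, 0, 0, 0, 0, 0]

```text
time: 10.25
eef_pos: [503.8, 226.0, 162.6]
tcp_rot: [-3.14, -0.055, -0.003]
wrist_force: [-0.3, 0.6, -1.9]
gripper_width: 29.5
```

```bash
python3 look.py w6.png; python3 -c "
from h import *
save('scene','s6.png',(260,80,400,220),4)"
```

```text
10.25 [503.8 226.  162.6] [-3.14e+00 -5.50e-02 -3.00e-03] [-0.14  0.57 -0.49  1.77  0.33  0.88 -0.75]
```

View pics/s6.png

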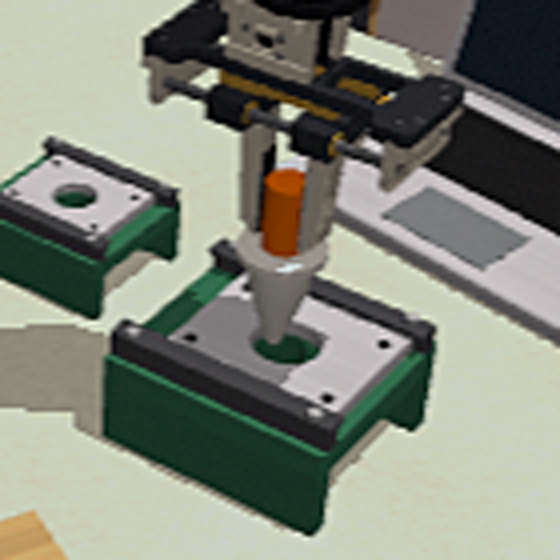

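The tip is entering the hole at the left part of the plate opening, as expected for a plate shifted +x. I continue slowly, watching force.

move_arm:
  fingers: [0, 0, 0, 0, 0, 0]
  offset:
    - [0, 0.5, 5]
    - [0, 0.5, 5]
    - [0, 0, 5]
    - [0, 0, 4]
    - [0, 0, 4]
    - [0, 0, 0]
  spin: [0, 0, 0, 0, 0, 0]

```text
time: 10.95
eef_pos: [504.4, 224.8, 138.5]
tcp_rot: [-3.14, -0.055, -0.003]
wrist_force: [2.7, 0.5, -2.1]
gripper_width: 29.0
```

move_arm:
  fingers: [0, 0, 0, 0, 0, 0]
  offset:
    - [0, 0, 4]
    - [0, 0, 4]
    - [0, 0, 4]
    - [0, 0, 4]
    - [0, 0, 4]
    - [0, 0, 0]
  spin: [0, 0, 0, 0, 0, 0]

```text
time: 11.55
eef_pos: [505.2, 225.4, 118.8]
tcp_rot: [-3.139, -0.054, -0.006]
wrist_force: [4.3, 1.0, -1.2]
gripper_width: 29.7
```

```bash
python3 look.py w7.png; python3 -c "
from h import *
save('scene','s7.png',(260,80,400,220),4)"
```

```text
11.55 [505.2 225.4 118.8] [-3.139 -0.054 -0.006] [-0.16  0.62 -0.46  1.82  0.38  0.78 -0.78]
```

View pics/s7.png

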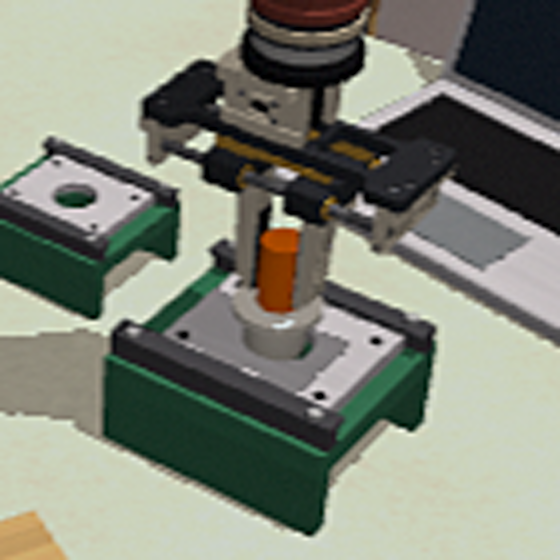

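View pics/w7.png

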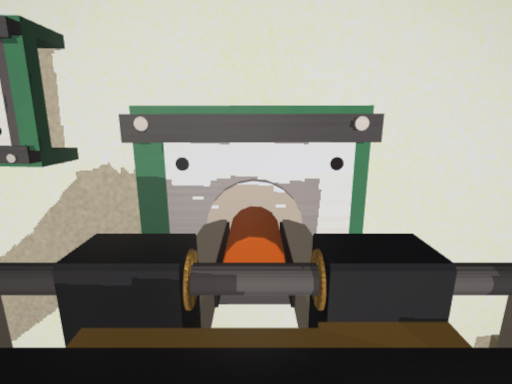

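The plate is sliding back with small forces (4 N sideways). The tool yielded about 1.5 mm to +x, so I correct that while going down.

move_arm:
  fingers: [0, 0, 0, 0, 0, 0]
  offset:
    - [-1, 0.5, 4]
    - [-1, 0, 4]
    - [0, 0, 4]
    - [0, 0, 3]
    - [0, 0, 2]
    - [0, 0, 0]
  spin: [0, 0, 0, 0, 0, 0]

```text
time: 12.25
eef_pos: [502.4, 224.8, 101.7]
tcp_rot: [-3.139, -0.055, -0.004]
wrist_force: [4.5, 1.7, -1.0]
gripper_width: 29.5
```

move_arm:
  fingers: [0, 0, 0]
  offset:
    - [0, 0, 2]
    - [0, 0, 2]
    - [0, 0, 0]
  spin: [0, 0, 0]

```text
time: 12.55
eef_pos: [502.0, 224.8, 97.7]
tcp_rot: [-3.139, -0.055, -0.003]
wrist_force: [5.4, 1.3, -0.4]
gripper_width: 29.6
```

```bash
python3 look.py w8.png; python3 -c "
from h import *
save('scene','s8.png',(260,80,400,220),4)"
```

```text
12.55 [502.  224.8  97.7] [-3.139e+00 -5.500e-02 -3.000e-03] [-0.18  0.65 -0.44  1.84  0.4   0.74 -0.8 ]
```

View pics/s8.png

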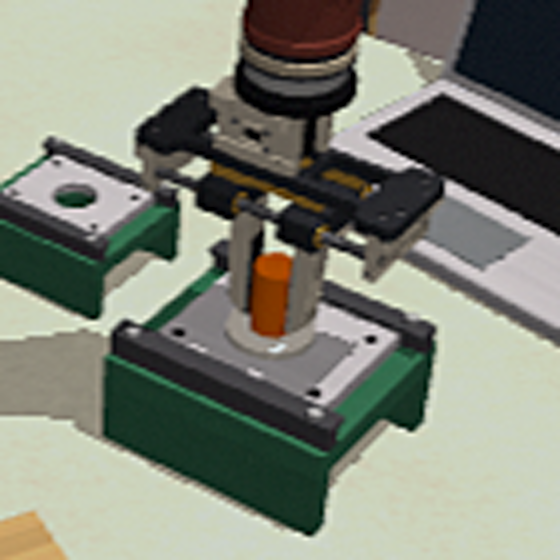

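View pics/w8.png

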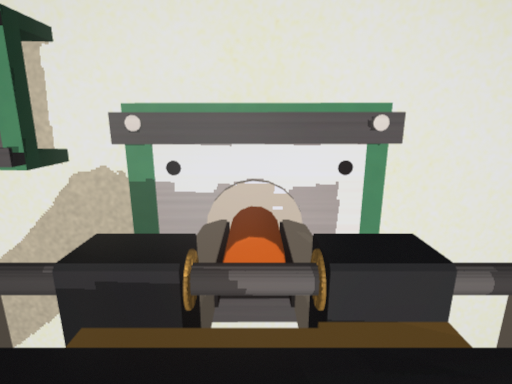

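The plate is now nearly centred (left and right green margins about 25 px each). I press on in 1–2 mm steps until the collar takes load.

move_arm:
  fingers: [0, 0, 0, 0]
  offset:
    - [0, 0, 1.5]
    - [0, 0, 1.5]
    - [0, 0, 1]
    - [0, 0, 0]
  spin: [0, 0, 0, 0]

```text
time: 13.05
eef_pos: [502.0, 224.8, 96.0]
tcp_rot: [-3.14, -0.055, -0.004]
wrist_force: [2.6, -0.2, 14.7]
gripper_width: 29.4
```

move_arm:
  fingers: [0, 0, 0, 0]
  offset:
    - [0, 0, 1]
    - [0, 0, 0]
    - [0, 0, 0]
    - [0, 0, 0]
  spin: [0, 0, 0, 0]

```text
time: 13.45
eef_pos: [502.1, 224.8, 96.0]
tcp_rot: [-3.141, -0.055, -0.005]
wrist_force: [1.2, -0.9, 19.9]
gripper_width: 29.7
```

```bash
python3 look.py w9.png
```

```text
13.45 [502.1 224.8  96. ] [-3.141 -0.055 -0.005] [-0.18  0.65 -0.44  1.85  0.4   0.73 -0.81]
```

View pics/w9.png

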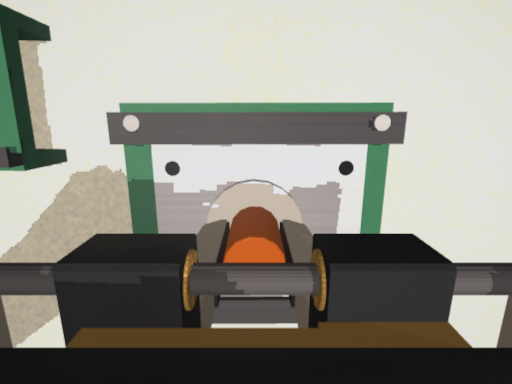

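Run:
```python
from h import *
import json
a=cv2.imread('pics/w9.png');c=json.load(open('pics/w9.png.json'))
for y in(155,165,195,215):
    r=a[y].astype(int); d=r[:,1]-(r[:,0]+r[:,2])/2
    print(y,[(i) for i in range(110,410) if (d[i]>14)!=(d[i-1]>14)])
cv2.imwrite('pics/z9.png',cv2.resize(a[90:240,100:415],None,fx=2.5,fy=2.5,interpolation=2))
```

```text
155 [125, 152, 367, 389]
165 [126, 153, 366, 388]
195 [129, 155, 363, 385]
215 [131, 157, 361, 383]
```

View pics/z9.png

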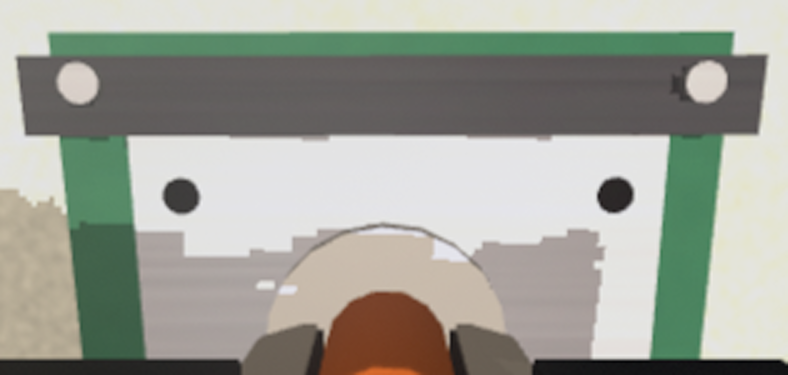

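Run:
```python
from h import *
import json
c=json.load(open('pics/w9.png.json'))
for y,v in((155,[125,152,367,389]),(165,[126,153,366,388]),(195,[129,155,363,385]),(215,[131,157,361,383])):
    s=[atz('wrist',[u-.5,y],z,c)[0] for u,z in zip(v,(70,82,82,70))]
    print('slab c %.1f w %.1f plate c %.1f w %.1f  off %.1f'%((s[0]+s[3])/2,s[3]-s[0],(s[1]+s[2])/2,s[2]-s[1],(s[1]+s[2]-s[0]-s[3])/2))
```

```text
slab c 502.4 w 170.4 plate c 503.6 w 130.1  off 1.3
slab c 502.6 w 170.5 plate c 503.9 w 129.9  off 1.2
slab c 503.4 w 170.7 plate c 504.3 w 130.1  off 0.9
slab c 503.9 w 170.9 plate c 504.8 w 129.7  off 0.9
```

Plate offset is about 1 mm, down from 10.8 mm, and measured slab and plate widths (170.5, 130.0) match the given sizes. The collar stopped hard at 20 N, so I release and withdraw.

move_arm:
  fingers: [50, 50, 50, 50, 50]
  offset:
    - [0, 0, 0]
    - [0, 0, 0]
    - [0, 0, 0]
    - [0, 0, 0]
    - [0, 0, 0]
  spin: [0, 0, 0, 0, 0]

```text
time: 14.0
eef_pos: [500.3, 223.7, 92.0]
tcp_rot: [3.14, 0.055, -0.004]
wrist_force: [0.5, -0.6, 0.4]
gripper_width: 49.7
```

move_arm:
  fingers: [50, 50, 50, 50, 50, 50, 50, 50, 50, 50, 50]
  offset:
    - [0, 0, -10]
    - [0, 0, -15]
    - [0, 0, -20]
    - [0, 0, -30]
    - [0, 0, -40]
    - [0, 0, -40]
    - [0, 30, 0]
    - [0, 35, 0]
    - [0, 30, 0]
    - [0, 0, 0]
    - [0, 0, 0]
  spin: [0, 0, 0, 0, 0, 0, 0, 0, 0, 0, 0]

```text
time: 15.1
eef_pos: [504.6, 128.9, 248.3]
tcp_rot: [-3.141, -0.053, -0.001]
wrist_force: [-0.3, 0.9, 0.4]
gripper_width: 50.2
```

```bash
python3 look.py w10.png taper_pin_grip; python3 -c "
from h import *
save('scene','s10.png',(160,80,400,280),3)
a=cv2.imread('pics/w10.png')
cv2.imwrite('pics/z10.png',cv2.resize(a[0:200,150:350],None,fx=3,fy=3,interpolation=2))"
```

```text
15.1 [504.6 128.9 248.3] [-3.141e+00 -5.300e-02 -1.000e-03] [ 0.07  0.43 -0.53  1.74  0.25  1.04 -0.51]
taper_pin_grip [255.1  87.7] 0.81 [502.6 223.4 111. ]
```

View pics/s10.png

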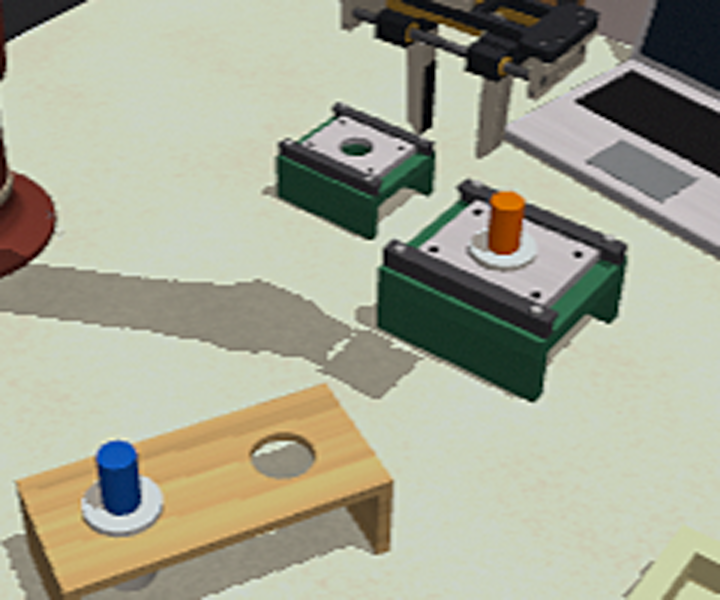

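View pics/z10.png

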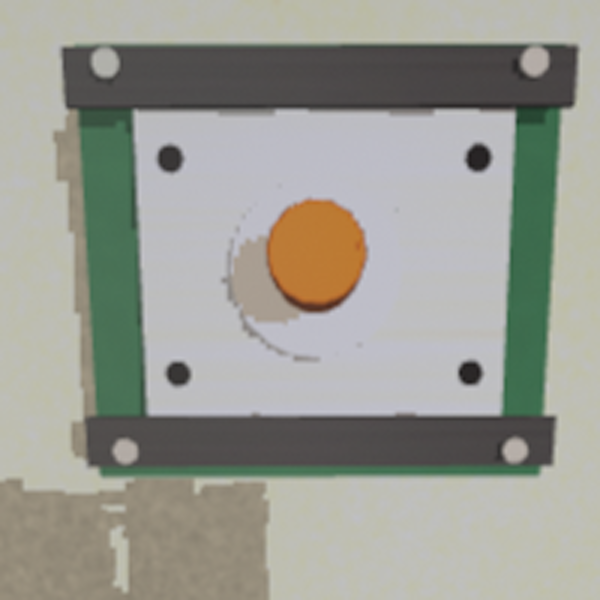

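Run:
```python
from h import *
import json
c=json.load(open('pics/w10.png.json'))
p=atz('wrist',[150+316/3,251/3],138,c);print(p)
a=cv2.resize(cv2.imread('pics/w10.png')[0:200,150:350],None,fx=3,fy=3,interpolation=2)
b=cv2.resize(cv2.imread('pics/s10.png')[250:850,250:][0:1],None,fx=1,fy=1) if 0 else cv2.imread('pics/s10.png')
for r,z in((30,88),(15,138)):
  for t in np.linspace(0,6.28,90):
    X=[p[0]+r*np.cos(t),p[1]+r*np.sin(t),z]
    u=(proj('wrist',X,c)-[150,0]+.5)*3; cv2.circle(a,(int(u[0]),int(u[1])),1,(0,0,255),-1)
    u=(proj('scene',X)-[160,80]+.5)*3; cv2.circle(b,(int(u[0]),int(u[1])),0,(0,0,255),-1)
b=cv2.resize(b[150:320,400:600],None,fx=2,fy=2)
cv2.imwrite('pics/o10.png',np.hstack([a[130:400,150:450][:270],cv2.resize(b,(320,270))]))
im=cv2.imread('pics/w10.png')
for y in(45,100,130):
    r=im[y].astype(int); d=r[:,1]-(r[:,0]+r[:,2])/2
    v=[i for i in range(165,345) if (d[i]>14)!=(d[i-1]>14)]; print(y,v)
    if len(v)==4:
        s=[atz('wrist',[u-.5,y],z,c)[0] for u,z in zip(v,(70,82,82,70))]; print((s[1]+s[2]-s[0]-s[3])/2)
```

```text
[502.61037862 224.09727005 138.        ]
45 [176, 194, 322, 337]
1.522301310021021
100 [180, 197, 319, 334]
0.9658326295644315
130 [182, 198, 318, 332]
0.9518336283688882
```

View pics/o10.png

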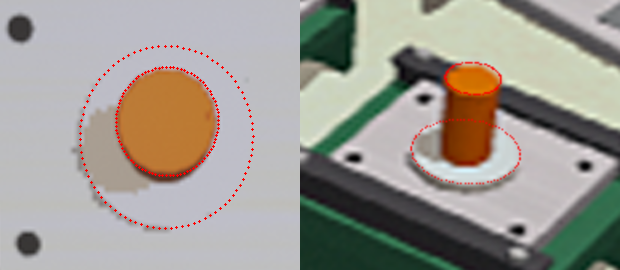

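```bash
python3 -c "
from bench import env
print(env.sense()['time']); print(env.close_job())"
```

```text
15.25
the job is handed in; nothing more can be done
None
```

I took the orange tapered pin from the stand and pressed it down through the plate into the larger green fixture. I then let go, moved the arm clear and handed the job in at 15.25 s.

- **Seating:** The pin came to a firm stop at about 20 N. Afterwards the close-up view showed it upright, with the handle top and collar where a fully seated pin should be.
- **Alignment:** The plate offset is now about 1 mm (readings from 0.95 to 1.5 mm), down from 10.8 mm.
- **Surroundings:** The blue pin is still in its hole, the small look-alike fixture looks undisturbed, and the robot is touching nothing.

Two small disagreements showed up, and neither affected the result:

- **Scene camera:** It read about 1.5 px off in height for everything, which is about what its stated accuracy allows.
- **Grip slip:** The pin slipped roughly 2 mm in the fingers as it was lifted, so it seated with the tool 2 mm higher than calculated.

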